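Open the squeeze-and-turn jar

TASK

Open the white jar that has the blue cap: pinch the cap's two yellow tabs in, firmly but not so hard that they crack, and keeping them in turn the cap anticlockwise (seen from above) until you feel it come free. Lift the cap off, without dragging the jar along or lifting it off the bench, and set the cap down gently, right way up, in the middle of the empty half of the steel tray. Leave everything else on the bench as it is.

Things in the scene. Friction and masses are not known exactly. Their poses are not given: they have to be found in the camera images.
- cap: Blue round plastic cap, 57 mm across (61 mm over the bead round its lowest 7 mm), 30 mm high, 75 g, closed on the white jar. Origin at the centre of its underside, z up. Two yellow ribbed tabs stand out on its own +y and -y sides: flat outer faces 20 mm wide, from 8 to 30 mm above the origin, 66 mm apart over both when let go, 59 mm when both are fully in.
- tab_a (a joint): How far the tab on the cap's +y side is pressed in, m: 0 let go, 0.0035 fully in. Spring 1.7 N/mm with 3 N preload, so fully in at 9 N. More than 30 N on either side (60 N for both together) cracks the tabs.
- tab_b (a joint): The same for the tab on the cap's -y side. Each tab draws back a hidden catch: unless both are in by at least 2.5 mm the cap soon comes up against a stop and cannot be turned free. Keep them in while lifting off too, or the catches hang up on the thread.
- cap_top (a point): Centre of the cap's top, 30 mm above its underside. With the tabs in, the cap turns anticlockwise seen from above (positive about z) against its seal's drag, about 0.05 to 0.2 N m. Its two hidden thread lugs come free 0.45 to 1.4 rad from where it starts: how far differs each time, with how tightly it was closed, and cannot be seen or read, only felt.
- jar_rim (a point): Centre of the neck's rim, 142 mm above the bench. The gap where the lugs are free is about 0.15 rad wide. There the springy seal (4 N) pushes the cap up 1 to 2 mm if it is let rise, and the lugs then meet the far side of the gap, so a light upward pull while turning finds it. Held down and turned on past the gap, the lugs run under the next thread.
- jar: White round jar under the blue cap, paper label, orange band: 97 mm across, shoulder 110 mm high, mouth 36 mm wide, loose, 1.0 to 1.7 kg. Origin at the centre of its foot, z up. Closed, the cap's underside is 118 mm above it; off, over 142 mm. A pull of about 10 N lifts the jar while the cap is held; over about 0.2 N m may turn it on the bench. Its x axis says nothing of where the cap comes free.
- tray: Shallow stainless steel tray, 160 (its x) by 240 mm (its y), rim 9 mm high, floor 3 mm thick, loose, 0.6 kg. Origin at the centre of its underside. Its -y half has a spatula lying in it; its +y half is empty.
- tray_free (a point): Middle of the empty half of the tray, on the tray's floor (3 mm above the bench), 50 mm from the tray's centre towards its +y end.
- spatula: Flat spatula, steel blade and dark wooden handle, about 135 mm long and 4 mm thick, lying along x in the tray's -y half, 85 mm from its centre. Leave it.
- jar2: Bystander: smaller white jar with a plain red cap, 76 mm across, 120 mm high; origin under its foot.
- stain_a: Bystander: amber dropper bottle, 36 mm across, 93 mm high; origin under its foot.
- stain_b: Bystander: green dropper bottle of the same size.
- watch: Bystander: wristwatch lying open and flat, 170 mm long, 9 mm high.
- marker: Bystander: red and white marker pen, 135 mm long, 13 mm thick, lying flat.
- slide_box: Bystander: grey and blue slide box, 92 by 172 mm, 33 mm high.
- microscope: Grey school microscope, fixed, 0.38 m high, 0.15 m wide; origin under the middle of its foot. Keep off it.
Not all that is in view belongs to the job. What is shaped like the jar but purple is not meant. Of the things that look like the cap, the larger one is meant.

How it is judged:
By the outcome, as a careful person would: the job done as asked, in the order asked, and still so for the second after the job is handed in, with the robot touching nothing.
It also fails if it takes over 67 s, if anything falls off the work surface, if the arm or the gripper's body presses on something with over 40 N, if the wrist force passes 120 N, or if a joint passes its speed limit or range.

ROBOT

A 6-joint arm with a two-finger parallel gripper is mounted at the origin on the work surface. World frame = base frame: x ahead of the robot, y to its left, z up, the work surface at z = 0. Lengths are in m, angles in rad, forces in N, time in s.
With the tool pointing down it reaches from about 0.35 to 0.85 m from the base axis. Payload 8.1 kg.
Tool frame: the origin (TCP) lies midway between the tips of the shut fingers; the grasp point (between the pads) lies 19 mm behind it; z points along the fingers, y is the line along which they close (so a half turn about z gives the same grasp; the last joint's range is limited). The gripper opens to 85 mm and grips with 20 to 120 N. Pads are 22 mm wide; open, the fingers measure 114 mm over their backs; the gripper's body (76 mm by 85 mm) begins 54 mm behind the grasp point. The pads swing forward as they close: fully open they stand 13 mm farther back than shut.
Start: joints at [-1.237, 0.13, 1.488, -0, 1.523, -0.085], TCP at [0.244, -0.548, 0.231] pointing down, gripper open.
Joint ranges: [-2.96, 2.96], [-0.89, 2.26], [0.02, 2.5], [-1.34, 4.48], [0, 2.73], [-2.66, 2.66]. Speed limits (rad/s): [2.39, 2.39, 2.79, 3.14, 3.14, 3.14].

INTERFACE

Orientations are given as a 3x3 rotation matrix whose columns are the frame's x, y, z axes.
In Python, from bench import * gives the robot as it stands.
- The arm moves only by the tool drive_tool, never from a script. Its argument "moves" is a list of rows, each a list of 7 numbers: the turn, a rotation vector about the tool's x, y, z in degrees, then the shift along the tool's x, y, z in mm, then the opening, from 0 (shut) to 1 (fully open). A call has 1 to 10 rows; each row is the pose to reach, as a shift and turn from the pose commanded when the call began, along the tool's axes at that moment; what a row does not reach only later rows make up. A row lasts 1/8 s, in which the tool goes at most 62.5 mm and 10.7 degrees, less where a joint would pass 70% of its speed; a pose out of reach is approached as far as the arm can. A call with a gripper value outside its range is refused whole. The fingers move at their own pace and stop on an object; the grip force is fixed at half the most. Time passes only in rows, so rows that repeat a pose let the fingers close. It gives the time, the measured TCP pose, the force, the opening and the grip force at its end, in the units of the state.
- observe(): the state, without advancing time (a new reading comes with each control period).
- snapshot(name): name is "side" or "top" or "wrist"; returns a dict with "frame" (400x640x3 uint8, blue, green, red), "mtx" (3x3 intrinsics, pixels), "k1" (the pictures are not rectified: a ray, as slopes to the right and down, at radius r is drawn at 1 + k1 r^2 times it, then the intrinsics apply), "pose" (4x4, takes a point from camera to world coordinates). Camera axes: x right, y down, z forward; pixel columns grow to the right and rows downward; lengths in m; the calibration is good to about 2 mm. A picture is of the moment at which its call begins. There is no depth.
- close_job(): hands the job in; it is judged then, once.
The state is a dict: "time_s": time; "joints": joint angles; "joint_vel": joint speeds; "joint_efforts": joint torques, N m; "tool_pos": TCP position; "orientation": TCP orientation; "contact_force": force on the tool from outside, world axes, zero at the start; "wrist_torque": the same for the moment, N m; "finger_gap": finger opening in m; "finger_force": force on a finger pad.
Only numpy, scipy, OpenCV 4.12 (cv2) and the standard library are available. Lean on these libraries where they do the work, as an engineer would, in place of code of your own. Each camera call takes 0.05 s, during which the arm holds its last target. There are 200 camera calls.

## Working session

There is one attempt and no reset: what is moved stays moved. The work goes in short steps, Python scripts to look and compute and a tool call to move; the robot and the scene stay as the last step left them, time stands still between calls to the robot, and variables do not carry over. Pictures are saved under pics/ and viewed, at most 10 in all, crops included, and the job is handed in when it is done.

Besides the shell and the picture viewer there is one more tool, called after "Request:" as a command line: name --pt "numbers of a row" for each row, then --argument value for the rest. drive_tool: Moves the arm, as the interface text tells. Its arguments: {"type":"object","properties":{"moves":{"type":"array"}},"required":["moves"]}

```bash
mkdir -p pics
cat > h.py <<'E'
from bench import *
import numpy as np, cv2, json
def take(n,f):
    s=snapshot(n); cv2.imwrite(f'pics/{f}.png',s['frame']); np.savez(f'pics/{f}.npz',mtx=s['mtx'],k1=s['k1'],pose=s['pose']); return s
def ray(f,u,v):
    d=np.load(f'pics/{f}.npz'); K=d['mtx']; k=float(d['k1'])
    p=cv2.undistortPoints(np.array([[[u,v]]],float),K,np.array([k,0,0,0]))[0,0]
    P=d['pose']; r=P[:3,:3]@np.array([p[0],p[1],1]); return P[:3,3],r/np.linalg.norm(r)
def atz(f,u,v,z):
    o,r=ray(f,u,v); return o+r*(z-o[2])/r[2]
def tri(*obs):
    A=np.zeros((3,3));b=np.zeros(3)
    for f,u,v in obs:
        o,r=ray(f,u,v);M=np.eye(3)-np.outer(r,r);A+=M;b+=M@o
    x=np.linalg.solve(A,b); return x,[np.linalg.norm((np.eye(3)-np.outer(r,r))@(x-o)) for o,r in (ray(*q) for q in obs)]
def proj(f,p):
    d=np.load(f'pics/{f}.npz'); P=np.linalg.inv(d['pose']); q=P[:3,:3]@p+P[:3,3]
    a=q[:2]/q[2]; a=a*(1+float(d['k1'])*(a@a)); return (d['mtx']@np.r_[a,1])[:2]
E
python3 - <<'E'
from h import *
a=take('top','top');b=take('side','side')
for s in(a,b):print(s['mtx'].tolist(),s['k1'],np.round(s['pose'],3).tolist())
o=observe();print(o['tool_pos'],o['orientation'],o['time_s'])
E
```

```text
[[449.1797853661407, 0.0, 316.5832584212352], [0.0, 449.1797853661407, 198.5074640303932], [0.0, 0.0, 1.0]] -0.1029018316565391 [[-0.053, -0.975, 0.214, 0.158], [-0.999, 0.052, -0.01, -0.027], [-0.001, -0.214, -0.977, 1.698], [0.0, 0.0, 0.0, 1.0]]
[[427.6911128262765, 0.0, 312.96693908708056], [0.0, 427.6911128262765, 194.31791481375294], [0.0, 0.0, 1.0]] -0.0326864633408755 [[-0.998, -0.039, 0.042, 0.428], [-0.056, 0.54, -0.84, 1.163], [0.01, -0.841, -0.541, 0.881], [0.0, 0.0, 0.0, 1.0]]
[ 0.24384579 -0.54766322  0.23033574] [[ 9.13586655e-01  4.06643711e-01 -5.61315651e-04]
 [ 4.06644077e-01 -9.13585280e-01  1.59099030e-03]
 [ 1.34156482e-04 -1.68176319e-03 -9.99998577e-01]] 0.1
```

View pics/top.png

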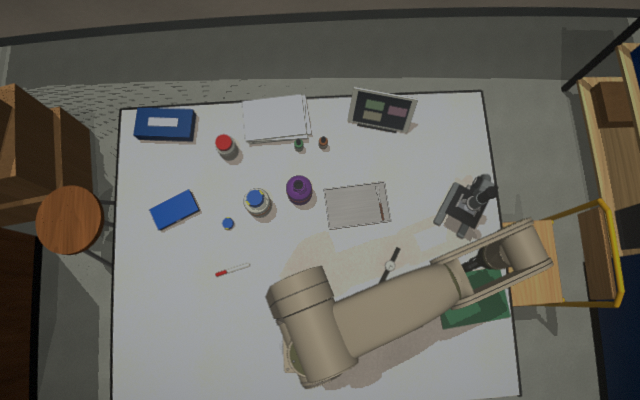

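View pics/side.png

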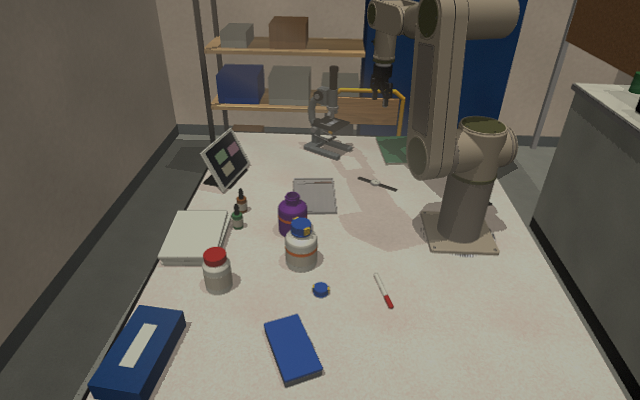

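The top view shows the jar's cap at about (256,197), the purple jar at (299,190), and the tray at (357,205) with the spatula near its right end. The side view shows the cap at about (302,228). I'll enlarge these areas.

Run:
```python
import cv2,numpy as np
t=cv2.imread('pics/top.png');s=cv2.imread('pics/side.png')
c=lambda i,u,v,w,h,k:cv2.resize(i[v:v+h,u:u+w],None,fx=k,fy=k,interpolation=cv2.INTER_CUBIC)
A=c(t,236,175,80,60,5)   # 400x300
B=c(t,315,175,80,60,5)
C=c(s,270,190,80,60,5)
D=c(s,280,165,80,60,5)
cv2.imwrite('pics/c1.png',np.vstack([np.hstack([A,B]),np.hstack([C,D])]))
```

```text
(no output)
```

View pics/c1.png

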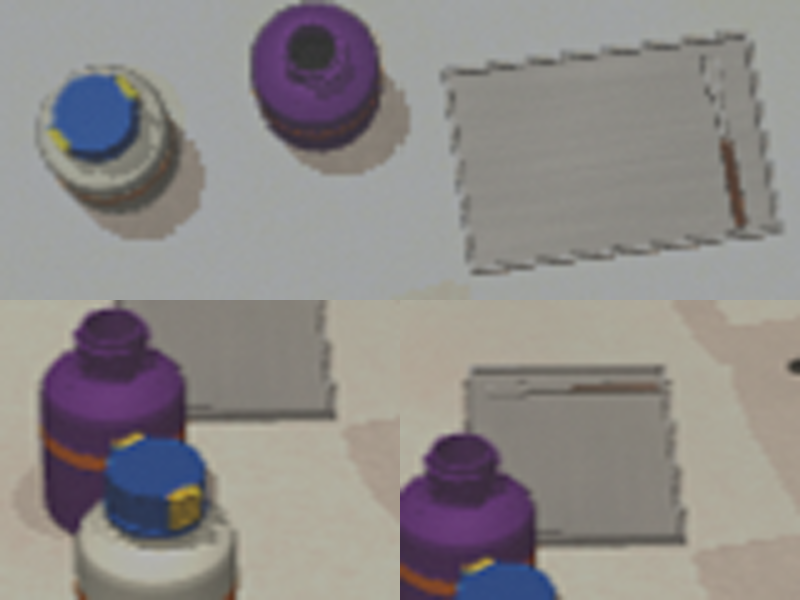

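Run:
```python
from h import *
T=lambda x,y:('top',236+(x+.5)/5-.5,175+(y+.5)/5-.5)
B=lambda x,y:('top',315+(x-400+.5)/5-.5,175+(y+.5)/5-.5)
C=lambda x,y:('side',270+(x+.5)/5-.5,190+(y-300+.5)/5-.5)
D=lambda x,y:('side',280+(x-400+.5)/5-.5,165+(y-300+.5)/5-.5)
print('cap',tri(T(95,114),C(156,463)))
a=atz(*T(129,86),.148);b=atz(*T(58,140),.14);d=a-b;print(a,b,'tab ang',np.degrees(np.arctan2(d[1],d[0])),(a+b)/2)
a=atz(*C(129,440),.148);b=atz(*C(184,500),.148);d=a-b;print('side',a,b,np.degrees(np.arctan2(d[1],d[0])))
c=[atz(*B(*q),.009) for q in((445,72),(748,36),(780,232),(474,272))]
print('tray',np.round(c,4).tolist(),np.mean(c,0));e=(c[0]+c[3]-c[1]-c[2])/2;print(np.linalg.norm(e),np.degrees(np.arctan2(e[1],e[0])))
print('free top',np.mean(c,0)+.05*e/np.linalg.norm(e))
k=[atz(*D(*q),.009) for q in((470,368),(662,368),(684,540))];print('side tray',np.round(k,4).tolist())
print('corner tri',tri(B(748,36),D(468,368)),tri(B(780,232),D(664,368)),tri(B(474,272),D(684,541)))
```

```text
cap (array([0.51142541, 0.17639976, 0.1497664 ]), [np.float64(0.0006402843858865875), np.float64(0.0006402843858865072)])
[0.53156915 0.15192413 0.148     ] [0.49678586 0.20447085 0.14      ] tab ang -56.49744279667446 [0.51417751 0.17819749 0.144     ]
side [0.52852729 0.15288104 0.148     ] [0.49249612 0.20793559 0.148     ] -56.79672869678084
tray [[0.5634, -0.073, 0.009], [0.5797, -0.3101, 0.009], [0.4244, -0.3215, 0.009], [0.4063, -0.0862, 0.009]] [ 0.49345663 -0.19769213  0.009     ]
0.23683476381208252 94.16783793124696
free top [ 0.48982271 -0.14782436  0.009     ]
side tray [[0.5792, -0.3057, 0.009], [0.4258, -0.3171, 0.009], [0.4057, -0.0788, 0.009]]
corner tri (array([ 0.58094891, -0.3106469 ,  0.00585523]), [np.float64(0.00043854213901405145), np.float64(0.00043854213901394835)]) (array([ 0.42450843, -0.32194295,  0.00627191]), [np.float64(0.00033390889277544505), np.float64(0.00033390889277558653)]) (array([ 0.40634801, -0.08631052,  0.00305368]), [np.float64(0.0008491508480837982), np.float64(0.000849150848083824)])
```

Request:
drive_tool --pt "0 0 0 30 -30 -20 1" --pt "0 0 0 70 -70 -30 1" --pt "0 0 0 110 -112 -30 1" --pt "0 0 0 150 -153 -30 1" --pt "0 0 0 190 -194 -30 1" --pt "0 0 -2 230 -235 -30 1" --pt "0 0 -4 270 -276 -30 1" --pt "0 0 -6 310 -317 -30 1" --pt "0 0 -8 350 -358 -30 1" --pt "0 0 -9.4 390 -399 -30 1"

```text
time_s: 1.35
tool_pos: [0.4382, -0.0231, 0.2611]
orientation: [[0.834, 0.551, 0.0], [0.551, -0.834, -0.0], [0.0, 0.0, -1.0]]
contact_force: [0.7, -0.4, -0.3]
finger_gap: 0.0855
finger_force: 0.0
```

Request:
drive_tool --pt "0 0 0 40 -30 0 1" --pt "0 0 0 80 -60 0 1" --pt "0 0 0 115 -86 0 1" --pt "0 0 0 150 -112 0 1" --pt "0 0 0 172 -126 0 1" --pt "0 0 0 172 -126 0 1" --pt "0 0 0 172 -126 0 1"

```text
time_s: 2.22
tool_pos: [0.5119, 0.1744, 0.2608]
orientation: [[0.835, 0.551, -0.001], [0.551, -0.835, -0.001], [-0.001, -0.0, -1.0]]
contact_force: [0.5, 0.4, 0.1]
finger_gap: 0.0854
finger_force: 0.0
```

Run:
```python
from h import *
s=take('wrist','w1');o=observe();print(o['tool_pos'],o['joints'])
print(np.round(s['pose'],4).tolist(),s['mtx'][0,0])
print(proj('w1',np.array([.512,.177,.148])))
```

```text
[0.51201587 0.17410249 0.26104684] [ 2.33139670e-01 -4.02022159e-02  1.61001381e+00 -2.75395095e-04
  1.57243501e+00  1.22160727e+00]
[[0.5516, -0.8057, -0.2156, 0.5683], [-0.8341, -0.5327, -0.1435, 0.2088], [0.0008, 0.259, -0.9659, 0.4029], [0.0, 0.0, 0.0, 1.0]] 351.0187349842269
[312.86974971 195.03477314]
```

View pics/w1.png

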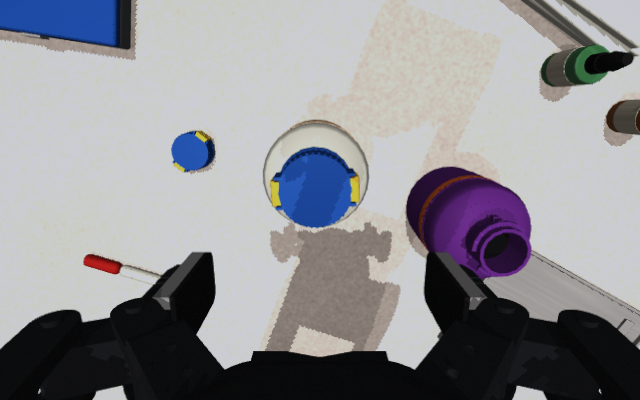

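The wrist view shows the cap's top face centred near (316,190). Its tabs are at (275,194) and (355,191), nearly level between the fingers. The purple jar stands to the right, and its shoulder is near where the right finger will pass. I'll enlarge to refine this.

Run:
```python
import cv2
i=cv2.imread('pics/w1.png');cv2.imwrite('pics/c2.png',cv2.resize(i[135:235,255:375],None,fx=6,fy=6,interpolation=cv2.INTER_CUBIC))
```

```text
(no output)
```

View pics/c2.png

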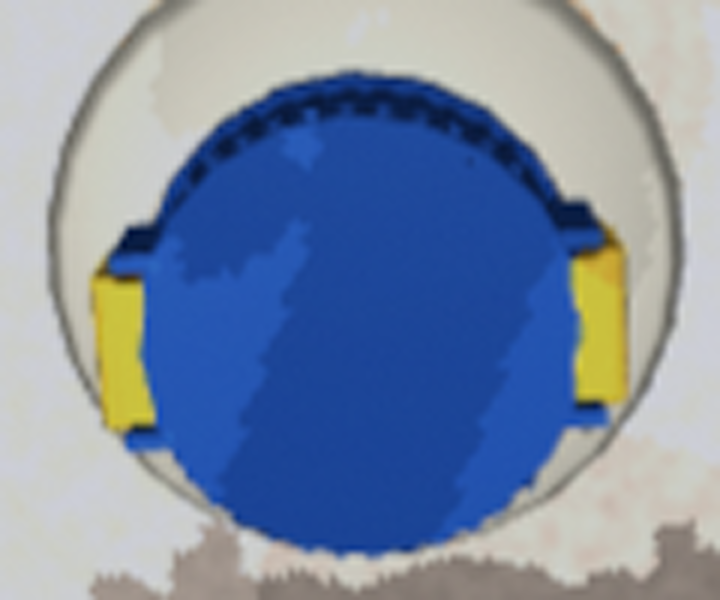

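The crop shows the left tab's outer edge at (100,354), the right tab's at (627,327), and the top face centred at (361,338).

Run:
```python
from h import *
W=lambda x,y:('w1',255+(x+.5)/6-.5,135+(y+.5)/6-.5)
T=('top',236+95.5/5-.5,175+114.5/5-.5);S=('side',270+156.5/5-.5,190+163.5/5-.5)
print(tri(W(361,338),T,S))
a,b=atz(*W(627,327),.148),atz(*W(100,354),.148);d=a-b
print(a,b,(a+b)/2,np.linalg.norm(d),np.degrees(np.arctan2(d[1],d[0])),atz(*W(361,338),.148))
for q in((95,280),(105,428),(625,250),(628,403)):print(atz(*W(*q),.148))
o=observe();R=o['orientation'];print(o['tool_pos'],np.degrees(np.arctan2(R[1,1],R[0,1])),o['wrist_torque'])
```

```text
(array([0.51288106, 0.17668436, 0.14850399]), [np.float64(0.0027381061267824107), np.float64(0.0005166877331262349), np.float64(0.0022939393888870563)])
[0.53483475 0.15076086 0.148     ] [0.49576542 0.20358986 0.148     ] [0.51530008 0.17717536 0.148     ] 0.06570627702382464 -53.51546980600712 [0.51542717 0.17756593 0.148     ]
[0.50346422 0.20902412 0.148     ]
[0.48792074 0.19805406 0.148     ]
[0.54265949 0.15657271 0.148     ]
[0.52689474 0.1450142  0.148     ]
[0.51201587 0.17410249 0.26104684] -56.635041865071805 [ 0.04737809 -0.0144751  -0.0190754 ]
```

Request:
drive_tool --pt "0 0 -2.8 3.7 -1 25 1" --pt "0 0 -2.8 3.7 -1 60 1" --pt "0 0 -2.8 3.7 -1 95 1" --pt "0 0 -2.8 3.7 -1 120 1" --pt "0 0 -2.8 3.7 -1 132 1" --pt "0 0 -2.8 3.7 -1 137 1" --pt "0 0 -2.8 3.7 -1 137 1" --pt "0 0 -2.8 3.7 -1 137 0.82" --pt "0 0 -2.8 3.7 -1 137 0.79" --pt "0 0 -2.8 3.7 -1 137 0.79"

```text
time_s: 3.52
tool_pos: [0.5151, 0.1783, 0.125]
orientation: [[0.807, 0.591, 0.001], [0.591, -0.807, 0.001], [0.001, -0.0, -1.0]]
contact_force: [-0.7, 3.2, 1.7]
finger_gap: 0.0678
finger_force: 1.9
```

Run:
```python
from h import *
take('wrist','w2');i=cv2.imread('pics/w2.png');cv2.imwrite('pics/c3.png',i[100:400])
o=observe();print(o['tool_pos'],o['finger_gap'],o['finger_force'],o['contact_force'],o['wrist_torque'])
```

```text
[0.51502879 0.17826234 0.12483943] 0.0676512402260827 1.9469951838254929 [-1.36048121  3.17658426  2.66001531] [ 0.64207697  0.37410961 -0.02707303]
```

View pics/c3.png

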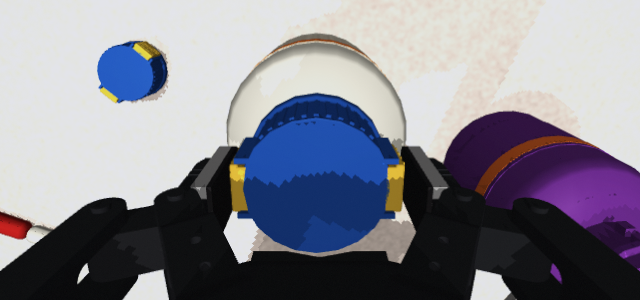

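The left pad touches first, and the force along tool y is about -3 N. I'll shift slightly left and close in stages.

Request:
drive_tool --pt "0 0 0 0 -1.5 -1 0.8" --pt "0 0 0 0 -1.5 -1 0.78" --pt "0 0 0 0 -1.5 -1 0.76" --pt "0 0 0 0 -1.5 -1 0.74" --pt "0 0 0 0 -1.5 -1 0.73" --pt "0 0 0 0 -1.5 -1 0.73"

```text
time_s: 4.32
tool_pos: [0.514, 0.1788, 0.1254]
orientation: [[0.807, 0.591, 0.0], [0.591, -0.807, -0.0], [0.0, 0.0, -1.0]]
contact_force: [-2.3, 0.0, 4.9]
finger_gap: 0.0624
finger_force: 5.9
```

Request:
drive_tool --pt "0 0 0 0 -0.3 -1 0.71" --pt "0 0 0 0 -0.3 -1 0.7" --pt "0 0 0 0 -0.3 -1 0.69" --pt "0 0 0 0 -0.3 -1 0.69" --pt "0 0 0 0 -0.3 -1 0.69"

```text
time_s: 4.95
tool_pos: [0.5138, 0.1792, 0.1263]
orientation: [[0.807, 0.591, 0.0], [0.591, -0.807, -0.0], [0.0, 0.0, -1.0]]
contact_force: [-1.4, 0.1, 5.1]
finger_gap: 0.059
finger_force: 8.7
```

Request:
drive_tool --pt "0 0 0 0 0 -0.5 0.68" --pt "0 0 0 0 0 -1 0.68" --pt "0 0 0 0 0 -1 0.67" --pt "0 0 0 0 0 -1 0.67"

```text
time_s: 5.45
tool_pos: [0.5137, 0.1792, 0.1273]
orientation: [[0.807, 0.591, -0.0], [0.591, -0.807, 0.0], [-0.0, -0.0, -1.0]]
contact_force: [-1.9, 0.8, 3.8]
finger_gap: 0.0573
finger_force: 27.3
```

Request:
drive_tool --pt "0 0 0 0 0 0 0.678" --pt "0 0 0 0 0 -0.5 0.678" --pt "0 0 0 0 0 -1 0.678" --pt "0 0 0 0 0 -1 0.678"

```text
time_s: 5.95
tool_pos: [0.5136, 0.1791, 0.1277]
orientation: [[0.807, 0.591, -0.001], [0.591, -0.807, -0.0], [-0.0, -0.0, -1.0]]
contact_force: [1.4, 2.3, -5.1]
finger_gap: 0.058
finger_force: 20.0
```

Request:
drive_tool --pt "0 0 -2 0 0 0.2 0.678" --pt "0 0 -4 0 0 0.2 0.678" --pt "0 0 -6 0 0 0.2 0.678" --pt "0 0 -8 0 0 0.2 0.678" --pt "0 0 -10 0 0 0.2 0.678" --pt "0 0 -12 0 0 0.2 0.678" --pt "0 0 -12 0 0 0.2 0.678"

```text
time_s: 6.82
tool_pos: [0.5135, 0.179, 0.1278]
orientation: [[0.666, 0.746, -0.001], [0.746, -0.666, -0.0], [-0.001, -0.0, -1.0]]
contact_force: [-0.2, -0.0, -8.4]
finger_gap: 0.0579
finger_force: 19.0
```

```bash
cat > st.py <<'E'
from h import *
o=observe();R=o['orientation'];print(o['time_s'],np.round(o['tool_pos'],4),'yaw',round(np.degrees(np.arctan2(R[1,1],R[0,1])),2),'F',np.round(o['contact_force'],1),'Ftool',np.round(R.T@o['contact_force'],1),'M',np.round(o['wrist_torque'],3),'g',round(o['finger_gap'],4),round(o['finger_force'],1),np.round(o['joints'][5],3))
E
python3 st.py
```

```text
6.825 [0.5135 0.179  0.1278] yaw -41.76 F [-0.2 -0.  -8.4] Ftool [-0.1 -0.1  8.4] M [-0.069 -0.013  0.018] g 0.0579 19.0 0.97
```

Request:
drive_tool --pt "0 0 -1 0 0 0.3 0.678" --pt "0 0 -3 0 0 0.4 0.678" --pt "0 0 -5 0 0 0.4 0.678" --pt "0 0 -7 0 0 0.4 0.678" --pt "0 0 -9 0 0 0.4 0.678"

```text
time_s: 7.45
tool_pos: [0.5139, 0.1792, 0.1277]
orientation: [[0.54, 0.842, 0.0], [0.842, -0.54, 0.0], [0.0, 0.0, -1.0]]
contact_force: [0.1, -0.3, -6.9]
finger_gap: 0.058
finger_force: 19.3
```

```bash
python3 st.py
```

```text
7.45 [0.5139 0.1792 0.1277] yaw -32.67 F [ 0.1 -0.3 -6.9] Ftool [-0.2  0.2  6.9] M [ 0.003  0.007 -0.142] g 0.058 19.3 0.811
```

Request:
drive_tool --pt "0 0 -1.5 0 0 0.3 0.678" --pt "0 0 -3 0 0 0.3 0.678" --pt "0 0 -4.5 0 0 0.3 0.678" --pt "0 0 -6 0 0 0.3 0.678"

```text
time_s: 7.95
tool_pos: [0.5138, 0.1794, 0.1276]
orientation: [[0.449, 0.893, 0.0], [0.893, -0.449, 0.0], [0.001, -0.0, -1.0]]
contact_force: [-0.9, 1.9, -3.8]
finger_gap: 0.0581
finger_force: 20.4
```

```bash
python3 st.py
```

```text
7.95 [0.5138 0.1794 0.1276] yaw -26.7 F [-0.9  1.9 -3.8] Ftool [ 1.2 -1.6  3.8] M [ 0.291  0.26  -0.137] g 0.0581 20.4 0.707
```

Request:
drive_tool --pt "0 0 -1.5 0 0 0 0.678" --pt "0 0 -3 0 0 0 0.678" --pt "0 0 -4.5 0 0 0 0.678" --pt "0 0 -6 0 0 0 0.678"

```text
time_s: 8.45
tool_pos: [0.5139, 0.1793, 0.1276]
orientation: [[0.353, 0.935, 0.0], [0.935, -0.353, 0.0], [0.0, 0.0, -1.0]]
contact_force: [-1.6, 2.3, -0.7]
finger_gap: 0.0579
finger_force: 21.1
```

```bash
python3 st.py
```

```text
8.45 [0.5139 0.1793 0.1276] yaw -20.7 F [-1.6  2.3 -0.7] Ftool [ 1.6 -2.3  0.7] M [ 0.462  0.337 -0.148] g 0.0579 21.1 0.603
```

Request:
drive_tool --pt "0 0 0 0 0 -0.4 0.678" --pt "0 0 -1.5 0 0 -0.4 0.678" --pt "0 0 -3 0 0 -0.4 0.678"

```text
time_s: 8.82
tool_pos: [0.5137, 0.1791, 0.1277]
orientation: [[0.304, 0.953, -0.0], [0.953, -0.304, -0.0], [-0.0, -0.0, -1.0]]
contact_force: [-0.0, 2.6, -2.8]
finger_gap: 0.0581
finger_force: 20.6
```

```bash
python3 st.py
```

```text
8.825 [0.5137 0.1791 0.1277] yaw -17.71 F [-0.   2.6 -2.8] Ftool [ 2.4 -0.8  2.8] M [ 0.343  0.32  -0.085] g 0.0581 20.6 0.55
```

Request:
drive_tool --pt "0 0 -1.5 0 0 -0.2 0.678" --pt "0 0 -3 0 0 -0.2 0.678" --pt "0 0 -4.5 0 0 -0.2 0.678"

```text
time_s: 9.2
tool_pos: [0.5136, 0.179, 0.1278]
orientation: [[0.229, 0.974, -0.0], [0.974, -0.229, -0.0], [-0.0, -0.0, -1.0]]
contact_force: [-1.5, 1.7, -4.7]
finger_gap: 0.0579
finger_force: 20.1
```

```bash
python3 st.py
```

```text
9.2 [0.5136 0.179  0.1278] yaw -13.21 F [-1.5  1.7 -4.7] Ftool [ 1.3 -1.9  4.7] M [ 0.067  0.27  -0.157] g 0.0579 20.1 0.472
```

Request:
drive_tool --pt "0 0 -1.5 0 0 0 0.678" --pt "0 0 -3 0 0 0 0.678" --pt "0 0 -4.5 0 0 0 0.678" --pt "0 0 -6 0 0 0 0.678"

```text
time_s: 9.7
tool_pos: [0.5138, 0.1791, 0.128]
orientation: [[0.125, 0.992, -0.0], [0.992, -0.125, -0.0], [-0.0, -0.0, -1.0]]
contact_force: [-1.7, 1.6, -4.1]
finger_gap: 0.058
finger_force: 20.1
```

```bash
python3 st.py
```

```text
9.7 [0.5138 0.1791 0.128 ] yaw -7.21 F [-1.7  1.6 -4.1] Ftool [ 1.4 -1.9  4.1] M [ 0.119  0.311 -0.082] g 0.058 20.1 0.367
```

Request:
drive_tool --pt "0 0 -1.5 0 0 0 0.678" --pt "0 0 -3 0 0 0 0.678" --pt "0 0 -4.5 0 0 0 0.678" --pt "0 0 -6 0 0 0 0.678"

```text
time_s: 10.2
tool_pos: [0.5141, 0.1793, 0.1285]
orientation: [[0.021, 1.0, 0.001], [1.0, -0.021, 0.0], [0.0, 0.001, -1.0]]
contact_force: [-2.5, -0.2, 2.0]
finger_gap: 0.058
finger_force: 21.9
```

```bash
python3 st.py
```

```text
10.2 [0.5141 0.1793 0.1285] yaw -1.2 F [-2.5 -0.2  2. ] Ftool [-0.3 -2.5 -2. ] M [0.161 0.462 0.068] g 0.058 21.9 0.262
```

The vertical force has flipped to +2 N, z has risen 0.5 mm and the drag is gone, so the cap is free. I'll lift gently and check the force.

Request:
drive_tool --pt "0 0 0 0 0 -0.7 0.678" --pt "0 0 0 0 0 -1.4 0.678" --pt "0 0 0 0 0 -2.1 0.678" --pt "0 0 0 0 0 -2.5 0.678"

```text
time_s: 10.7
tool_pos: [0.5138, 0.1792, 0.1305]
orientation: [[0.023, 1.0, 0.0], [1.0, -0.023, 0.0], [0.0, 0.0, -1.0]]
contact_force: [-1.9, 1.4, -1.7]
finger_gap: 0.058
finger_force: 20.8
```

```bash
python3 st.py
```

```text
10.7 [0.5138 0.1792 0.1305] yaw -1.3 F [-1.9  1.4 -1.7] Ftool [ 1.4 -2.   1.7] M [0.08  0.311 0.077] g 0.058 20.8 0.264
```

Rising freely.

Request:
drive_tool --pt "0 0 0 0 0 -1 0.678" --pt "0 0 0 0 0 -2 0.678" --pt "0 0 0 0 0 -3 0.678" --pt "0 0 0 0 0 -4.5 0.678" --pt "0 0 0 0 0 -6 0.678"

```text
time_s: 11.32
tool_pos: [0.514, 0.1791, 0.1368]
orientation: [[0.023, 1.0, 0.001], [1.0, -0.023, 0.0], [0.0, 0.001, -1.0]]
contact_force: [-0.1, 0.6, 0.1]
finger_gap: 0.058
finger_force: 21.1
```

```bash
python3 st.py
```

```text
11.325 [0.514  0.1791 0.1368] yaw -1.31 F [-0.1  0.6  0.1] Ftool [ 0.6 -0.1 -0.1] M [0.054 0.004 0.005] g 0.058 21.1 0.264
```

Request:
drive_tool --pt "0 0 0 0 0 -4 0.678" --pt "0 0 0 0 0 -8 0.678" --pt "0 0 0 0 0 -13 0.678" --pt "0 0 0 0 0 -20 0.678" --pt "0 0 0 0 0 -30 0.678" --pt "0 0 0 0 0 -45 0.678" --pt "0 0 0 0 0 -60 0.678" --pt "0 0 0 0 0 -75 0.678" --pt "0 0 0 0 0 -80 0.678" --pt "0 0 0 0 0 -80 0.678"

```text
time_s: 12.58
tool_pos: [0.514, 0.1792, 0.217]
orientation: [[0.023, 1.0, 0.001], [1.0, -0.023, 0.0], [0.0, 0.001, -1.0]]
contact_force: [0.1, -0.1, -0.5]
finger_gap: 0.0578
finger_force: 21.1
```

```bash
python3 st.py
python3 - <<'E'
from h import *
take('side','s2');take('wrist','w3')
i=cv2.imread('pics/s2.png')[140:290,230:380];j=cv2.imread('pics/w3.png')
cv2.imwrite('pics/c4.png',np.hstack([cv2.resize(i,(400,400),interpolation=cv2.INTER_CUBIC),j[:,120:520]]))
E
```

```text
12.575 [0.514  0.1792 0.217 ] yaw -1.31 F [ 0.1 -0.1 -0.5] Ftool [-0.1  0.1  0.5] M [-0.036 -0.033 -0.033] g 0.0578 21.1 0.264
```

View pics/c4.png

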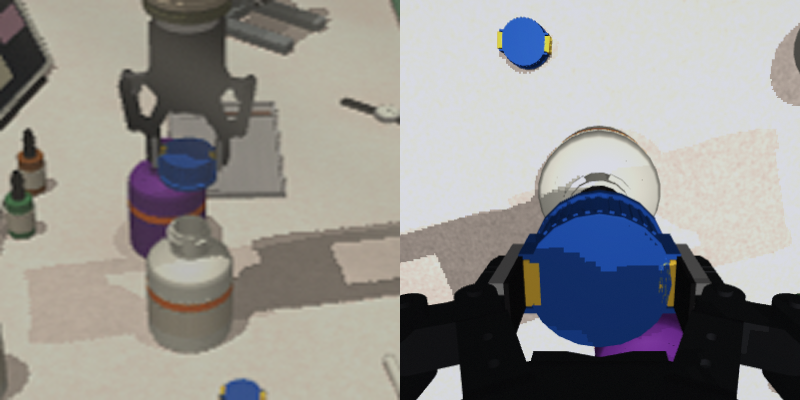

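The cap is in the fingers and the jar stands where it was. I'll carry the cap over to the tray.

Request:
drive_tool --pt "0 0 0 -15 0 -8 0.678" --pt "0 0 0 -50 -2 -10 0.678" --pt "0 0 0 -90 -4 -10 0.678" --pt "0 0 0 -130 -6 -10 0.678" --pt "0 0 0 -170 -8 -10 0.678" --pt "0 0 0 -210 -10 -10 0.678" --pt "0 0 0 -250 -12 -10 0.678" --pt "0 0 0 -285 -14 -10 0.678" --pt "0 0 0 -312 -16 -10 0.678" --pt "0 0 0 -328 -17 -10 0.678"

```text
time_s: 13.92
tool_pos: [0.4886, -0.1502, 0.2266]
orientation: [[0.024, 1.0, -0.0], [1.0, -0.024, -0.0], [-0.0, -0.0, -1.0]]
contact_force: [0.1, 0.4, -0.1]
finger_gap: 0.0581
finger_force: 21.1
```

Request:
drive_tool --pt "0 0 0 0 0 30 0.678" --pt "0 0 0 0 0 65 0.678" --pt "0 0 0 0 0 100 0.678" --pt "0 0 0 0 0 120 0.678" --pt "0 0 0 0 0 130 0.678" --pt "0 0 0 0 0 130 0.678" --pt "0 0 0 0 0 130 0.678"

```text
time_s: 14.8
tool_pos: [0.4901, -0.1487, 0.0977]
orientation: [[0.023, 1.0, 0.002], [1.0, -0.023, -0.001], [-0.001, 0.002, -1.0]]
contact_force: [-0.6, -0.4, -0.4]
finger_gap: 0.058
finger_force: 21.2
```

```bash
python3 st.py
python3 - <<'E'
from h import *
take('wrist','w4');take('side','s4')
i=cv2.imread('pics/s4.png')[140:230,260:380];j=cv2.imread('pics/w4.png')
cv2.imwrite('pics/c5.png',np.vstack([cv2.resize(j,(640,400)),np.hstack([cv2.resize(i[:,:],(266,200),interpolation=cv2.INTER_CUBIC),np.zeros((200,374,3),np.uint8)])]))
x=proj('w4',np.array([.4898,-.1478,.003]));print('free px',x)
for c in((.5634,-.073),(.5797,-.3101),(.4244,-.3215),(.4063,-.0862)):print(proj('w4',np.array([*c,.009])))
E
```

```text
14.8 [ 0.4901 -0.1487  0.0977] yaw -1.3 F [-0.6 -0.4 -0.4] Ftool [-0.4 -0.5  0.4] M [ 0.005  0.05  -0.008] g 0.058 21.2 -0.372
free px [315.45395093 198.98190107]
[429.81108641  83.72246481]
[431.94774733 393.39363181]
[240.30757528 408.59274497]
[182.34316783 110.95620942]
```

View pics/c5.png

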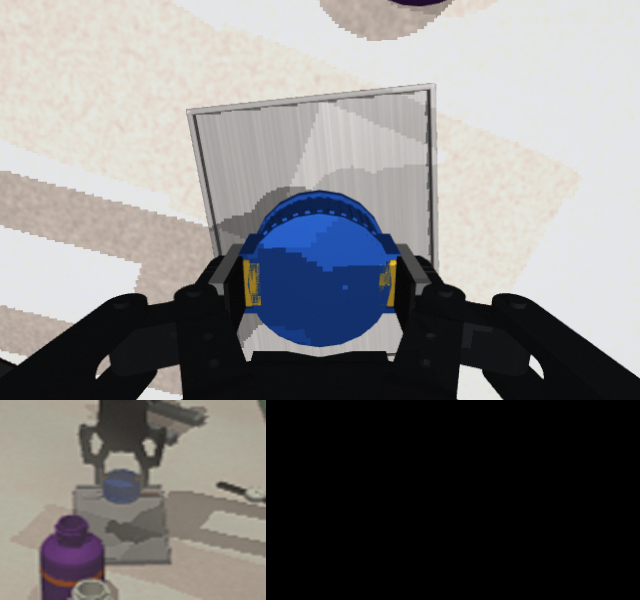

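The tray's far corners are at (187,110) and (435,83), about 5 px right of the prediction. The cap's face is centred near (320,279). I'll compare both in the wrist frame, where the bias cancels.

Run:
```python
from h import *
z=.0977+.0205
c=atz('w4',320,279,z);print('cap',c)
a,b=atz('w4',435,83.5,.009),atz('w4',187.5,110,.009);d=a-b;L=np.linalg.norm(d);n=np.array([d[1],-d[0],0])/L
print(a,b,L);f=(a+b)/2+n*.07;print('free',f,f-c)
```

```text
cap [ 0.49244405 -0.14891617  0.1182    ]
[ 0.56665709 -0.0729271   0.009     ] [ 0.40967016 -0.08568774  0.009     ] 0.15750469438568193
free [ 0.49383485 -0.14907731  0.009     ] [ 0.0013908  -0.00016114 -0.1092    ]
```

Request:
drive_tool --pt "0 0 0 0 1.4 20 0.678" --pt "0 0 0 0 1.4 42 0.678" --pt "0 0 0 0 1.4 60 0.678" --pt "0 0 0 0 1.4 72 0.678" --pt "0 0 0 0 1.4 78 0.678" --pt "0 0 0 0 1.4 81 0.678" --pt "0 0 0 0 1.4 82 0.678" --pt "0 0 0 0 1.4 82 0.678"

```text
time_s: 15.9
tool_pos: [0.4911, -0.1485, 0.0149]
orientation: [[0.023, 1.0, 0.001], [1.0, -0.023, -0.0], [-0.0, 0.001, -1.0]]
contact_force: [-0.2, 1.0, -0.4]
finger_gap: 0.0578
finger_force: 21.2
```

```bash
python3 st.py
```

```text
15.9 [ 0.4911 -0.1485  0.0149] yaw -1.3 F [-0.2  1.  -0.4] Ftool [ 1.  -0.2  0.4] M [0.006 0.062 0.021] g 0.0578 21.2 -0.371
```

Request:
drive_tool --pt "0 0 0 0 0 0.5 0.678" --pt "0 0 0 0 0 1 0.678" --pt "0 0 0 0 0 1.5 0.678" --pt "0 0 0 0 0 1.5 0.678"

```text
time_s: 16.4
tool_pos: [0.4907, -0.1484, 0.013]
orientation: [[0.023, 1.0, -0.0], [1.0, -0.023, 0.0], [0.0, -0.0, -1.0]]
contact_force: [0.6, -0.2, -0.9]
finger_gap: 0.058
finger_force: 21.2
```

Request:
drive_tool --pt "0 0 0 0 0 0.3 0.678" --pt "0 0 0 0 0 0.6 0.678" --pt "0 0 0 0 0 0.8 0.678" --pt "0 0 0 0 0 0.8 0.678"

```text
time_s: 16.9
tool_pos: [0.4907, -0.1484, 0.0122]
orientation: [[0.023, 1.0, -0.0], [1.0, -0.023, 0.0], [0.0, -0.0, -1.0]]
contact_force: [0.6, -0.8, 0.3]
finger_gap: 0.0586
finger_force: 21.2
```

Request:
drive_tool --pt "0 0 0 0 0 0.3 0.678" --pt "0 0 0 0 0 0.6 0.678" --pt "0 0 0 0 0 0.8 0.678" --pt "0 0 0 0 0 0.8 0.678"

```text
time_s: 17.4
tool_pos: [0.4908, -0.1484, 0.012]
orientation: [[0.023, 1.0, -0.0], [1.0, -0.023, -0.0], [-0.0, -0.0, -1.0]]
contact_force: [-4.8, 1.1, 7.8]
finger_gap: 0.0577
finger_force: 23.6
```

It has touched down. I'll ease off, then open slowly.

Request:
drive_tool --pt "0 0 0 0 0 -0.4 0.678" --pt "0 0 0 0 0 -0.5 0.69" --pt "0 0 0 0 0 -0.5 0.71" --pt "0 0 0 0 0 -0.5 0.73" --pt "0 0 0 0 0 -0.5 0.75" --pt "0 0 0 0 0 -0.5 0.77" --pt "0 0 0 0 0 -0.5 0.79" --pt "0 0 0 0 0 -0.5 0.82" --pt "0 0 0 0 0 -0.5 0.88" --pt "0 0 0 0 0 -0.5 0.92"

```text
time_s: 18.65
tool_pos: [0.4907, -0.1484, 0.0119]
orientation: [[0.023, 1.0, 0.0], [1.0, -0.023, 0.0], [0.0, 0.0, -1.0]]
contact_force: [-0.4, -0.0, -0.9]
finger_gap: 0.079
finger_force: 0.0
```

Request:
drive_tool --pt "0 0 0 0 0 0 0.95" --pt "0 0 0 0 0 -4 0.95" --pt "0 0 0 0 0 -12 0.95" --pt "0 0 0 0 0 -25 0.95" --pt "0 0 0 0 0 -50 0.95" --pt "0 0 0 0 0 -90 0.95" --pt "0 0 0 0 0 -130 0.95" --pt "0 0 0 0 0 -160 0.95" --pt "0 0 0 0 0 -160 0.95" --pt "0 0 0 0 0 -160 0.95"

```text
time_s: 19.9
tool_pos: [0.4905, -0.1483, 0.1718]
orientation: [[0.023, 1.0, 0.0], [1.0, -0.023, 0.0], [0.0, 0.0, -1.0]]
contact_force: [0.8, 0.7, 0.0]
finger_gap: 0.0812
finger_force: 0.0
```

```bash
python3 st.py
python3 - <<'E'
from h import *
take('wrist','w5');take('side','s5')
i=cv2.imread('pics/s5.png')[140:290,220:380];j=cv2.imread('pics/w5.png')
cv2.imwrite('pics/c6.png',np.hstack([cv2.resize(i,(427,400),interpolation=cv2.INTER_CUBIC),j[:,140:500]]))
E
```

```text
19.9 [ 0.4905 -0.1483  0.1718] yaw -1.3 F [0.8 0.7 0. ] Ftool [ 0.7  0.8 -0. ] M [-0.028  0.029 -0.011] g 0.0812 0.0 -0.371
```

View pics/c6.png

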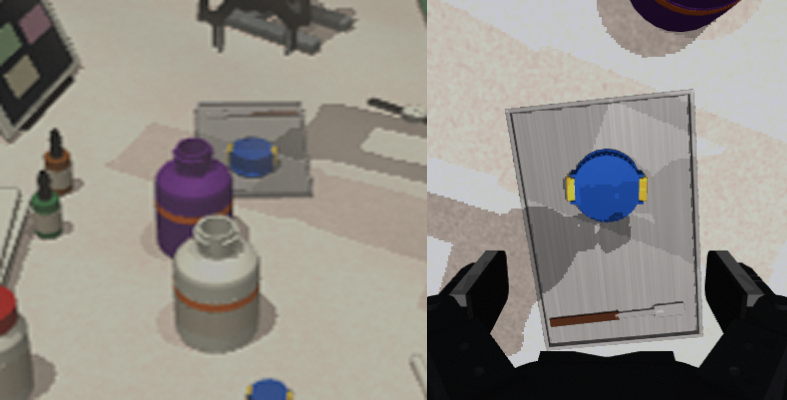

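The cap sits upright, centred in the empty half of the tray at about (607,187). The jar and spatula have not moved, and the gripper is well clear. I'll hand the job in.

```bash
python3 -c "
from bench import *
print(close_job())"
```

```text
the job is handed in; nothing more can be done
None
```

The jar is open: the cap came free after about 53° and now sits upright in the middle of the tray's empty half, tabs uncracked as far as pad readings show (27 N peak). I handed the job in at about 20 s, with the jar still standing in place.

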